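# Hold the bolt head behind the bracket while the nut is run off

### The arm

A 6-joint arm with a two-finger parallel gripper is mounted at the origin on the work surface. World frame = base frame: x ahead of the robot, y to its left, z up, the work surface at z = 0. Lengths are in m, angles in degrees, forces in N, time in s.
With the tool pointing down it reaches from about 0.325 to 0.775 m from the base axis. Payload 5.5 kg.
Tool frame: the origin (TCP) lies at the centre of the arm's flange, where the gripper is bolted on; the fingertips stand 182 mm ahead of it and the grasp point (between the pads) lies 163 mm ahead of it; z points along the fingers, y is the direction in which the jaws open and shut (so a half turn about z gives the same grasp; the last joint's range is limited). The gripper opens to 88 mm and grips with 3 to 60 N. Pads are 20 mm wide; open, the fingers measure 115 mm over their backs; the gripper's body (75 mm by 178 mm) begins 61 mm behind the grasp point.
Start: joints at [64.188, 5.22, 70.514, -0, 104.267, -3.249], TCP at [0.23, 0.554, 0.405] pointing down, gripper open.
Joint ranges: [-164.24, 164.24], [-49.07, 125.15], [9.68, 141.18], [-86.29, 266.29], [3.28, 154.24], [-151.56, 151.56]. Speed limits (degrees/s): [147.25, 147.25, 172.46, 180, 180, 180].

### API

Orientations are given as [roll, pitch, yaw] about the fixed x, y, z axes, in that order (R = Rz(yaw) Ry(pitch) Rx(roll)).
In Python, from station import r gives the robot as it stands. The module is installed in compiled form; this text tells all that it offers. Calls block until the motion is done:
- r.reach(position, orientation): joint-space move of the TCP to a pose.
- r.servo_line(position, rotation=None, speed=0.15): straight line of the TCP; rotation=None keeps the orientation; speed is the mean speed in m/s.
- r.move_joints(angles): joint-space move.
- r.let_go() and r.grab(squeeze=None): open the fingers fully, or close them until they stop; squeeze is the grip in N (None keeps the last).
- r.wait(seconds).
- r.inverse_kinematics(position, orientation): joint angles nearest the present ones, or None.
- r.sense(): the state.
- r.snapshot(name): name is "side" or "top"; returns a dict with "frame" (420x560x3 uint8, red, green, blue), "fx", "fy", "cx", "cy" (pixels), "dist_coeffs" ([k1, k2, p1, p2, k3] as OpenCV has them; the pictures are not rectified), "R" (3x3) and "t" (3): a world point X has camera coordinates R X + t. Camera axes: x right, y down, z forward; pixel columns grow to the right and rows downward; lengths in m; the calibration is good to about 2 mm. A picture is of the moment at which its call begins. There is no depth.
A pose or a line that the arm cannot do raises r.IKError and nothing moves.
- r.hand_in(): hands the job in, once; it reports no verdict.
The state is a dict: "clock": time; "joints": joint angles; "joint_vel": joint speeds; "joint_torque": joint torques, N m; "tcp_pos": TCP position; "orientation": TCP orientation; "contact_force": force on the tool from outside, world axes, zero at the start; "torque": the same for the moment, N m; "opening": finger opening in m.
Only numpy, scipy, OpenCV 4.12 (cv2) and the standard library are available. Lean on these libraries where they do the work, as an engineer would, in place of code of your own. Each camera call takes 0.05 s, during which the arm holds its last target.

### The job

The nut runner is undoing the nut in front of the bracket, but the bolt just turns along with it. First slide the loose tray along the bench until its middle is under the nut, to catch it, without lifting the tray; then reach down into the gap behind the bracket, grip the bolt head squarely between the fingers and hold it from turning. Finish while still holding it firmly, leaving the tray in place and the other things on the bench where they are.

Things in the scene. Friction and masses are not known exactly. Their poses are not given: they have to be found in the camera images.
- fixture: Fixed assembly. Origin on the bench below the bolt axis, in the front face of an upright steel bracket plate; x runs along the bolt axis (roughly away from the robot), y left, z up. Along x in mm: bracket 0 to 8 (100 wide, 103 high); gap 8 to 58, open above and at both sides (floor: 8 thick foot plate, 130 wide); green gearbox housing 58 to 148 (120 wide, 100 high)
- channel (a point): Point on the bench at (-55, 0, 0) in the fixture's frame, axes as the fixture's: middle of a bare channel, 110 wide (fixture x 0 to -110), that runs along y between bracket and nut runner, under the nut. Lowest thing above it: rubber bushing beside the bracket, 56 above the bench
- runner (a point): Middle of the grey nut runner, at (-165, 0, 75) in the fixture's frame; it lies along x from -110 to -215, up to 53 across, top 102 above the bench; the foot of its stand is 70 wide and 12 high, x -110 to -220. A 16 thick shaft and a socket (35 across, x -50 to -80) lead from it to the nut, axis 75 above the bench
- nut (a point): Centre of the hex nut (24 across flats, 16 thick), at (-44, 0, 75) in the fixture's frame, axes as the fixture's; this frame does not turn with the nut
- bolt_head (a point): Steel hex bolt head in the gap behind the bracket, seen from above: 24 across flats, 27.7 across corners, 14 long. This point is its centre, at (33, 0, 75) in the fixture's frame, 25 from bracket and from housing. Its x is the bolt axis, about which it turns with the spindle. Between head and bracket is only the 16 thick shank
- spindle (a joint): Angle of bolt, nut and socket about the fixture's x (rad, positive from y to z). At multiples of pi/3 two flats of the head are upright, facing the fixture's +y and -y. The runner drags the bolt with about 0.12 N m, at 0.2 to 0.25 rad/s in the positive direction, all the time; gripped across the head with 40 N or more it stops and the runner's clutch slips
- tray: Loose open aluminium tray, 70 (its x) by 150 (its y) by 22 high, walls 3, about 0.25 kg. Origin at the centre of its underside. It starts on the bench 170 to 230 to the left (+y) of the nut, its long side along the channel and in line with it to about 0.1 rad and 15 mm
- meter: bystander, not to be disturbed: orange hand meter lying flat, 150 x 80 x 35
- wrench: bystander, not to be disturbed: open-ended spanner lying flat
- tumbler: bystander, not to be disturbed: drinking glass, 72 across, 100 high
- canister: bystander, not to be disturbed: paper-wrapped can, 60 across, 130 high
- tape: bystander, not to be disturbed: roll of black tape lying flat, 90 across, 25 high
- parts_box: bystander, not to be disturbed: open grey box of screws, 110 x 150 x 40
- notepad: bystander, not to be disturbed: notepad, 150 x 110 x 8
Things that resemble listed ones, but are neither listed nor needed, are in the scene too. Of the things like the tray, leave any that is brown; of the rest the smaller one is meant.

How it is judged:
By the outcome, as a careful person would: the job done as asked, in the order asked, and still so for the second after the job is handed in, while the arm keeps its last pose, push and grip.
It also fails if it takes over 56 s, if anything falls off the work surface, if the arm or the gripper's body presses on something with over 40 N, if the wrist force passes 120 N, or if a joint passes its speed limit or range.

## Working session

There is one attempt and no reset: what is moved stays moved. The work goes in short steps, each a Python script; the robot and the scene stay as the last script left them, time stands still between calls to the robot, and variables do not carry over. Pictures are saved under pics/ and viewed, and the job is handed in when it is done.

```bash
mkdir -p pics; python3 - <<'E'
from station import r
import cv2,pickle
d={}
for n in("side","top"):
    s=r.snapshot(n); d[n]=s; cv2.imwrite(f"pics/{n}0.png",s["frame"][:,:,::-1]); print(n,s["fx"],s["fy"],s["cx"],s["cy"],s["dist_coeffs"],s["R"],s["t"])
pickle.dump(d,open("s0.pkl","wb"))
print(r.sense())
E
```

```text
side 514.2972481100031 514.2972481100031 273.5857509129982 213.99751200818778 [-0.00719351  0.          0.          0.          0.        ] [[ 0.97464416 -0.2226692  -0.02207258]
 [-0.14761371 -0.56569799 -0.81129278]
 [ 0.1681635   0.79397998 -0.58422326]] [-0.54427713  0.12997765  1.33523815]
top 396.09198433878356 396.09198433878356 282.49566619900077 208.83965883056106 [-0.11094586  0.          0.          0.          0.        ] [[-0.02516722 -0.99963676 -0.00964117]
 [-0.98220894  0.02652148 -0.18590912]
 [ 0.18609729  0.00479083 -0.98251964]] [-0.00287477  0.54780095  0.91796202]
{'clock': 0.1, 'joints': array([ 6.41877521e+01,  5.25973563e+00,  7.05755931e+01, -2.91489370e-03,
        1.04266038e+02, -3.24704176e+00]), 'joint_vel': array([-0.1016658 , -0.08773125, -0.10073957, -0.10101057, -0.03178995,
       -0.21804546]), 'joint_torque': array([ 2.26087890e-03, -4.47858238e+01, -4.07570279e+01,  7.00526219e-02,
        2.84115382e-02, -1.21632193e-04]), 'tcp_pos': array([0.23025871, 0.55411923, 0.40360378]), 'orientation': array([-1.79898636e+02, -2.91977737e-03,  1.57434075e+02]), 'contact_force': array([ 0.32591683, -0.53887767,  0.06121828]), 'torque': array([ 0.05317274, -0.01441255, -0.01293183]), 'opening': 0.08786927098974999}
```

View pics/top0.png

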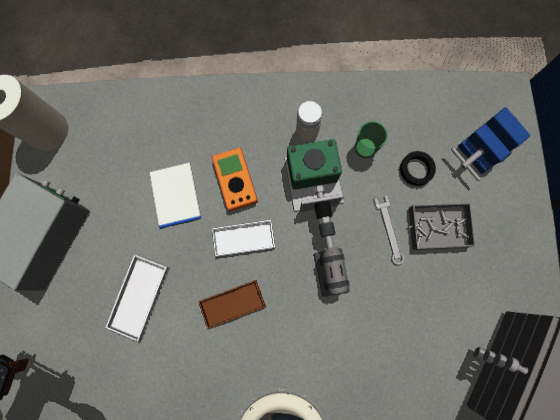

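View pics/side0.png

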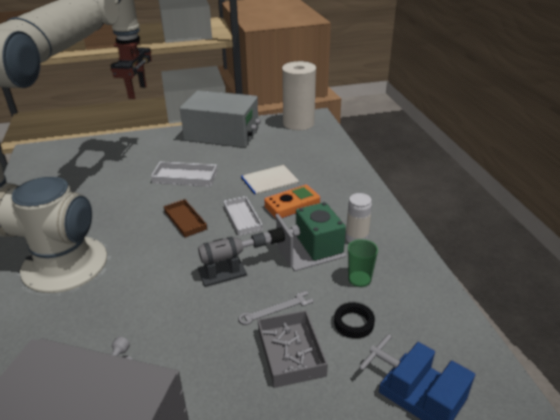

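The top view shows the smaller white tray at about (244,239). The larger white one is at (137,298) and the brown one at (232,304). The fixture is at about (317,180) and the runner at (334,272). I'll enlarge these areas.

```bash
python3 - <<'E'
import cv2
a=cv2.imread("pics/top0.png")
cv2.imwrite("pics/top0c.png",cv2.resize(a[130:310,205:365],None,fx=5,fy=5,interpolation=cv2.INTER_CUBIC)[:,:][:600]if 0 else cv2.resize(a[130:250,205:365],None,fx=5,fy=5,interpolation=cv2.INTER_CUBIC))
cv2.imwrite("pics/top0d.png",cv2.resize(a[200:310,280:380],None,fx=5,fy=5,interpolation=cv2.INTER_CUBIC))
b=cv2.imread("pics/side0.png")
cv2.imwrite("pics/side0c.png",cv2.resize(b[175:295,190:350],None,fx=5,fy=5,interpolation=cv2.INTER_CUBIC))
E
```

```text
(no output)
```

View pics/top0c.png

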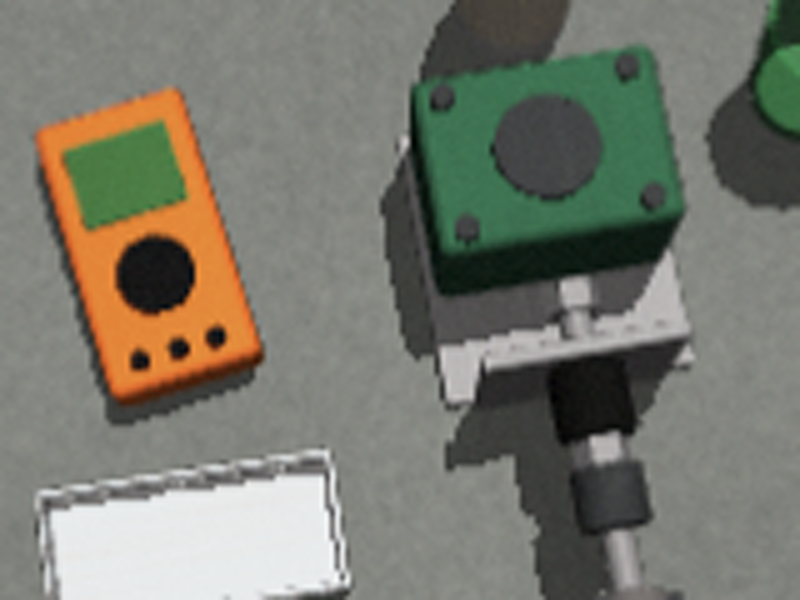

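View pics/top0d.png

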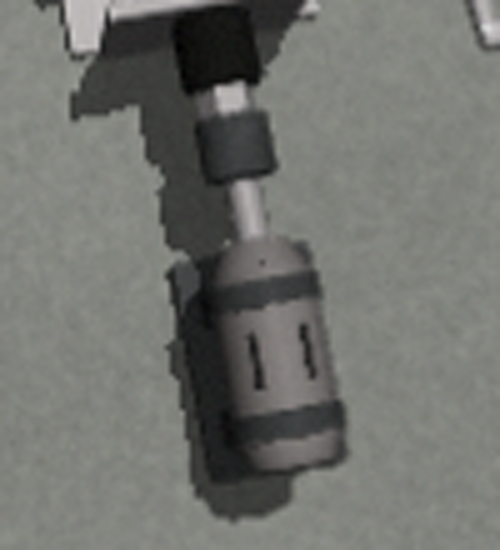

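View pics/side0c.png

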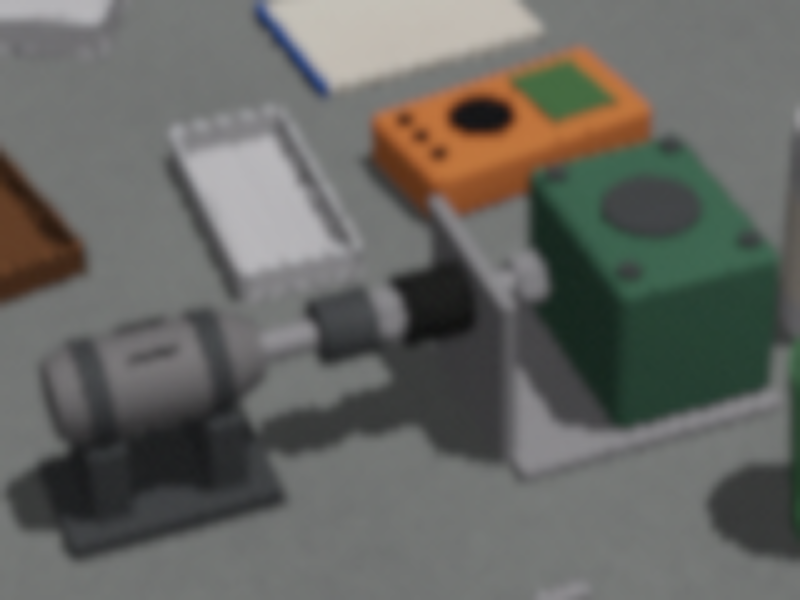

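```bash
python3 - <<'E'
import cv2
a=cv2.imread("pics/top0.png")
cv2.imwrite("pics/top0t.png",cv2.resize(a[210:270,200:290],None,fx=8,fy=8,interpolation=cv2.INTER_CUBIC))
b=cv2.imread("pics/side0.png")
cv2.imwrite("pics/side0t.png",cv2.resize(b[190:245,215:275],None,fx=10,fy=10,interpolation=cv2.INTER_CUBIC))
E
cat > h.py <<'E'
import numpy as np,cv2,pickle
from scipy.optimize import least_squares
def proj(s,X):
    p,_=cv2.projectPoints(np.asarray(X,float).reshape(-1,3),cv2.Rodrigues(np.array(s["R"]))[0],np.array(s["t"],float),np.array([[s["fx"],0,s["cx"]],[0,s["fy"],s["cy"]],[0,0,1.]]),np.array(s["dist_coeffs"],float)); return p[:,0]
def place(p,P):
    c,sn=np.cos(p[2]),np.sin(p[2]); P=np.atleast_2d(P)
    return np.c_[p[0]+c*P[:,0]-sn*P[:,1],p[1]+sn*P[:,0]+c*P[:,1],P[:,2]]
def unproj(s,uv,z):
    K=np.array([[s["fx"],0,s["cx"]],[0,s["fy"],s["cy"]],[0,0,1.]])
    n=cv2.undistortPoints(np.array(uv,float).reshape(-1,1,2),K,np.array(s["dist_coeffs"]))[:,0]
    R=np.array(s["R"]);t=np.array(s["t"]); C=-R.T@t; D=np.c_[n,np.ones(len(n))]@R
    return C+D*((z-C[2])/D[:,2])[:,None]
def fit(obs,p0):
    f=lambda p:np.concatenate([(proj(s,place(p,P))-uv).ravel() for s,P,uv in obs])
    q=least_squares(f,p0,loss='soft_l1'); return q.x,f(q.x).reshape(-1,2)
E
cat > fix.py <<'E'
from h import *
d=pickle.load(open("s0.pkl","rb"))
H=np.array([(148,60,100),(148,-60,100),(58,-60,100),(58,60,100),(0,50,103),(0,-50,103)])/1e3
t=np.array([(415,85),(648,47),(683,210),(440,255),(485,372),(690,333)])/5+(205,130)
s=np.array([(680,140),(775,258),(625,300),(533,178),(432,197),(508,308)])/5+(190,175)
# cv2 resize: dst pixel u -> src (u+.5)/5-.5
t-=.4;s-=.4
for obs in ([(d["top"],H,t)],[(d["side"],H,s)],[(d["top"],H,t),(d["side"],H,s)]):
    p,e=fit(obs,[.55,-.05,0.2]); print(p,np.degrees(p[2])); print(e.round(1).tolist())
np.save("fix.npy",p)
E
python3 fix.py
```

```text
[ 0.55561693 -0.1104516   0.15299415] 8.765919167043045
[[-2.1, -1.0], [0.2, -1.8], [1.0, 0.9], [-0.2, 0.6], [-0.4, 0.0], [0.7, 0.3]]
[ 0.55873785 -0.1143572   0.1386799 ] 7.945773148252607
[[0.9, -1.6], [2.9, -0.0], [-0.3, 0.1], [-1.0, -1.7], [-0.2, 0.6], [-0.5, 0.9]]
[ 0.55703028 -0.11140566  0.14367501] 8.231971785856606
[[-1.2, -1.9], [1.2, -2.3], [1.6, 0.5], [0.3, -0.2], [-0.1, -0.8], [1.1, -0.1], [-0.3, -2.2], [1.8, -0.8], [-1.2, -0.6], [-2.1, -2.3], [-1.2, 0.1], [-1.4, 0.2]]
```

View pics/top0t.png

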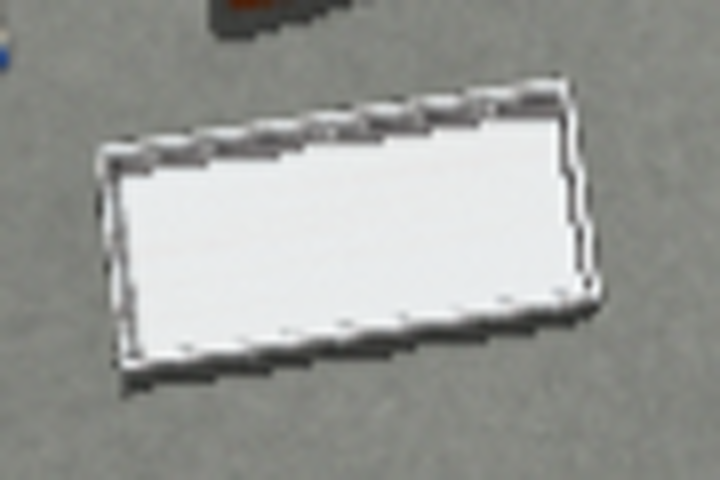

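View pics/side0t.png

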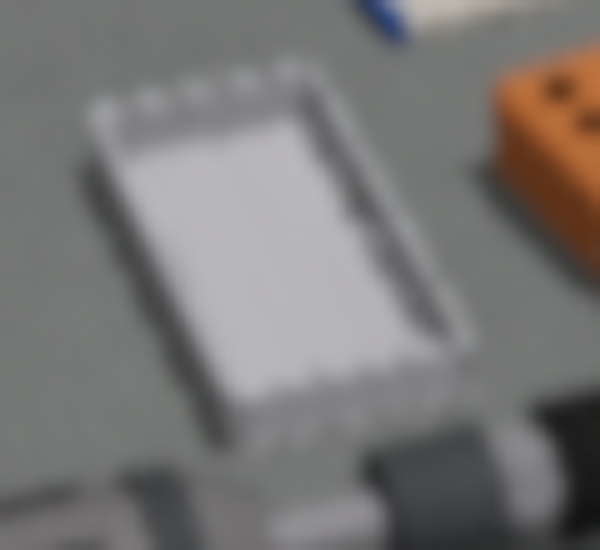

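```bash
cat > fix2.py <<'E'
from h import *
d=pickle.load(open("s0.pkl","rb"));T,S=d["top"],d["side"]
H=np.array([(58,-60,100),(58,60,100),(0,50,103),(0,-50,103)])/1e3
t=np.array([(683,212),(438,255),(485,372),(690,333)])/5+(205,130)-.4
s=np.array([(625,300),(531,178),(432,197),(508,308)])/5+(190,175)-.4
ax=np.r_[np.array([(575,293),(576,325),(592,405),(611,495),(622,560)])/5+(205,130)-.4,np.array([(267,291),(289,424)])/5+(280,200)-.4]
axs=np.array([(532,275),(438,300),(390,313),(345,322),(285,340),(220,352),(90,385)])/5+(190,175)-.4
def line(p,s,q):
    a,b=proj(s,place(p,np.array([(-.2,0,.075),(.04,0,.075)]))); n=np.array([-(b-a)[1],(b-a)[0]])/np.linalg.norm(b-a)
    return (q-a)@n
def f(p,use="ts"):
    o=[]
    if "t" in use:o+=[(proj(T,place(p,H))-t).ravel(),line(p,T,ax)]
    if "s" in use:o+=[(proj(S,place(p,H))-s).ravel(),line(p,S,axs)]
    return np.concatenate(o)
for u in("t","s","ts"):
    q=least_squares(f,[.55,-.1,.15],args=(u,),loss="soft_l1");p=q.x;print(u,p.round(4),np.degrees(p[2]).round(2),f(p,u).round(1).tolist())
np.save("fix.npy",p)
R=np.array([(35,75,22),(35,-75,22),(-35,-75,22),(-35,75,22)])/1e3
tt=np.array([(100,150),(570,82),(600,295),(122,370)])/8+(200,210)-.44
ts=np.array([(315,68),(478,345),(228,440),(88,108)])/10+(215,190)-.45
for o in([(T,R,tt)],[(S,R,ts)],[(T,R,tt),(S,R,ts)]):
    w,e=fit(o,[.5,.1,.15]);print("tray",w.round(4),np.degrees(w[2]).round(2),e.round(1).tolist())
np.save("tray.npy",w)
c,sn=np.cos(p[2]),np.sin(p[2]);dx=w[:2]-p[:2]
print("tray in fixture",c*dx[0]+sn*dx[1],-sn*dx[0]+c*dx[1],np.degrees(w[2]-p[2]))
for nm,P in dict(channel=(-.055,0,0),nut=(-.044,0,.075),head=(.033,0,.075),runner=(-.165,0,.075)).items():print(nm,place(p,P).round(4))
# overlay
for nm,s_ in d.items():
    im=s_["frame"][:,:,::-1].copy()
    for P,q in((H,p),(np.array([(0,0,.075),(.033,0,.075),(-.165,0,.075),(0,65,0),(148,65,0),(148,-65,0),(0,-65,0)])/[[1],[1],[1],[1e3],[1e3],[1e3],[1e3]],p),(R,w)):
        for u in proj(s_,place(q,P)):cv2.circle(im,(int(u[0].round()),int(u[1].round())),0,(0,0,255),-1)
    im=im[120:300,200:380] if nm=="top" else im[175:295,190:350]
    cv2.imwrite(f"pics/ov_{nm}.png",cv2.resize(im,None,fx=3.3 if nm=="top" else 5,fy=3.3 if nm=="top" else 5,interpolation=cv2.INTER_NEAREST))
E
python3 fix2.py
```

```text
t [ 0.5566 -0.1105  0.155 ] 8.88 [0.9, 0.0, 0.1, 0.3, -0.4, -0.4, 0.7, -0.2, 1.2, 0.1, 0.1, 0.2, -0.2, 0.5, -0.5]
s [ 0.5602 -0.1109  0.1206] 6.91 [-0.3, -0.5, 0.2, -2.4, 0.4, -0.3, -0.6, -0.0, -0.8, -0.4, -0.1, -0.4, 0.3, -0.4, -0.1]
ts [ 0.5583 -0.1106  0.1445] 8.28 [1.3, -0.4, 0.4, -0.7, -0.4, -1.3, 0.8, -0.7, 0.9, -0.1, -0.0, 0.3, 0.1, 0.9, 0.2, -0.8, -0.9, -1.3, -2.5, -0.8, -0.1, -1.0, -0.1, -0.5, -0.3, -0.2, -0.7, -0.2, -1.1, -1.2]
tray [0.4829 0.0833 0.1229] 7.04 [[-0.3, -0.1], [-0.1, -0.4], [0.2, 0.5], [0.2, -0.0]]
tray [0.4848 0.0794 0.116 ] 6.64 [[0.0, 0.0], [-0.3, 0.5], [0.3, -3.4], [0.0, 0.8]]
tray [0.4839 0.0827 0.1204] 6.9 [[-0.1, -0.6], [0.2, -0.7], [0.4, 0.2], [0.4, -0.5], [-0.6, -0.6], [-0.8, -0.2], [-0.1, -4.1], [-0.5, 0.3]]
tray in fixture -0.045795071678327415 0.20202944634562175 -1.384367498288415
channel [[ 0.5039 -0.1186  0.    ]]
nut [[ 0.5148 -0.117   0.075 ]]
head [[ 0.591  -0.1059  0.075 ]]
runner [[ 0.395  -0.1344  0.075 ]]
```

View pics/ov_top.png

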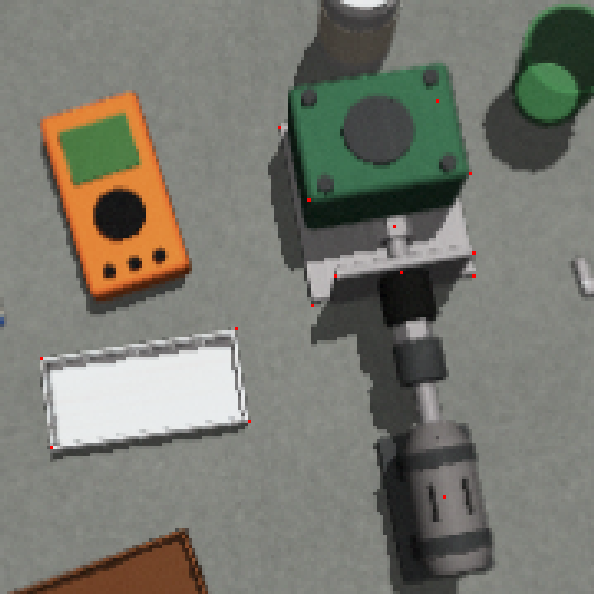

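View pics/ov_side.png

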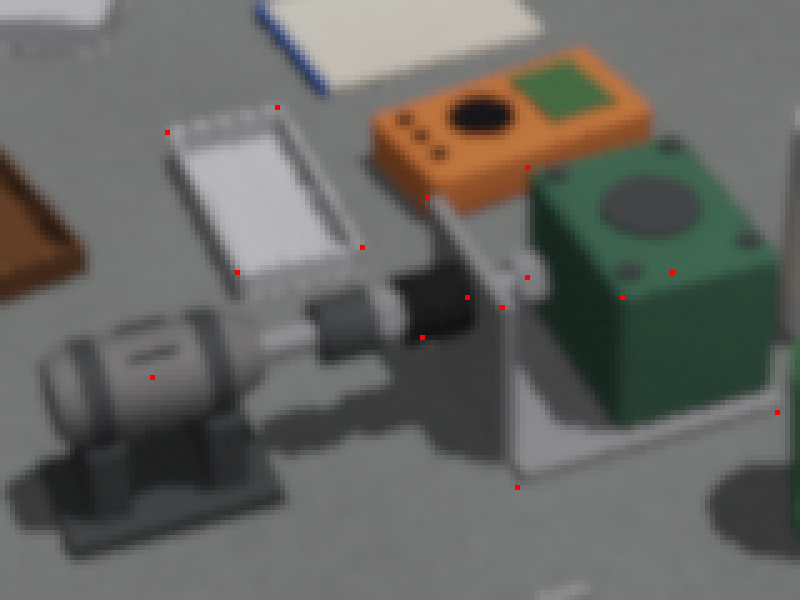

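The top fit is the cleaner of the two, with residuals under 1 px. I'll use fixture (0.5572, -0.1106, yaw 0.151). The tray is at (0.4833, 0.082, yaw 0.12), which is 202 mm left of the nut and matches the 170 to 230 given. Plan: clamp the tray across its width near the far end, with the tool tilted so the body clears the bracket, and drag it level.

```bash
cat > m.py <<'E'
from h import *
from scipy.spatial.transform import Rotation as Ro
F=np.array([.5572,-.1106,.151])
def pose(g,yaw,tilt,flip=1,jaw="x"):
    """g grasp point world; tilt deg: tips lead toward -y (local)"""
    a=np.radians(tilt); z=np.array([0,-np.sin(a),-np.cos(a)])
    y=np.array([1.,0,0])*flip if jaw=="x" else np.array([0,np.cos(a),-np.sin(a)])*flip
    Rz=Ro.from_euler("z",yaw).as_matrix()
    R=Rz@np.c_[np.cross(y,z),y,z]
    return np.asarray(g)-.163*R[:,2],Ro.from_matrix(R).as_euler("xyz",degrees=True)
E
python3 - <<'E'
from m import *
from station import r
W=np.array([.4833,.082,.1215])
for fl in(1,-1):
  for nm,p in dict(pre=(W,(0,.065,.09)),grip=(W,(0,.065,.032)),end=(np.r_[place(F,(-.048,0,0))[0,:2],F[2]],(0,.065,.032))).items():
    P,O=pose(place(p[0],p[1])[0],p[0][2],30,fl); q=r.inverse_kinematics(P,O); print(fl,nm,P.round(3),O.round(1),None if q is None else np.round(q,1))
  P,O=pose(place(F,(.033,0,.075))[0],F[2],0,fl,"y"); q=r.inverse_kinematics(P,O);print(P,O,None if q is None else np.round(q,1))
E
```

```text
1 pre [0.466 0.227 0.231] [180.  30.  97.] [ 30.7   0.7  95.2 -27.4  96.4  23.7]
1 grip [0.466 0.227 0.173] [180.  30.  97.] [ 30.7   3.7  98.3 -27.2  91.   26.5]
1 end [0.488 0.027 0.173] [180.   30.   98.7] [  9.   -6.2 108.1 -30.5  79.9   6.3]
[ 0.5898245  -0.10563591  0.238     ] [-180.            0.         -171.34833729] [ -13.4    6.9   85.7   -0.    87.4 -112.1]
-1 pre [0.466 0.227 0.231] [180. -30. -83.] None
-1 grip [0.466 0.227 0.173] [180. -30. -83.] None
-1 end [0.488 0.027 0.173] [180.  -30.  -81.3] None
[ 0.5898245  -0.10563591  0.238     ] [180.           0.           8.65166271] [-13.4   6.9  85.7  -0.   87.4  67.9]
```

```bash
cat > snap.py <<'E'
import sys,cv2
from station import r
def snap(tag,crops={}):
    import pickle;d={}
    for n in crops or("side","top"):
        s=r.snapshot(n);d[n]=s;im=s["frame"][:,:,::-1]
        if n in crops:
            x0,y0,x1,y1,k=crops[n];im=cv2.resize(im[y0:y1,x0:x1],None,fx=k,fy=k,interpolation=cv2.INTER_CUBIC)
        cv2.imwrite(f"pics/{n}_{tag}.png",im)
    pickle.dump(d,open(f"s_{tag}.pkl","wb"))
E
python3 - <<'E'
from m import *
from station import r
from snap import snap
W=np.array([.4833,.082,.1215])
P,O=pose(place(W,(0,.065,.09))[0],W[2],30); r.reach(P,O)
P,O=pose(place(W,(0,.065,.032))[0],W[2],30); r.servo_line(P,O,.1)
s=r.sense();print(s["clock"],s["tcp_pos"],P,s["contact_force"])
snap("a",{"side":(190,150,350,270,5),"top":(180,180,300,290,5)})
E
```

```text
2.65 [0.46568279 0.22747445 0.17334285] [0.46554401 0.22741999 0.17316214] [0.06603446 0.35968671 0.32308748]
```

View pics/top_a.png

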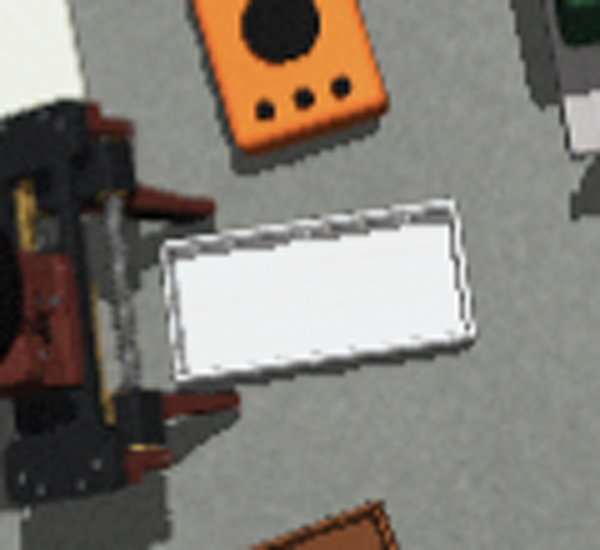

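View pics/side_a.png

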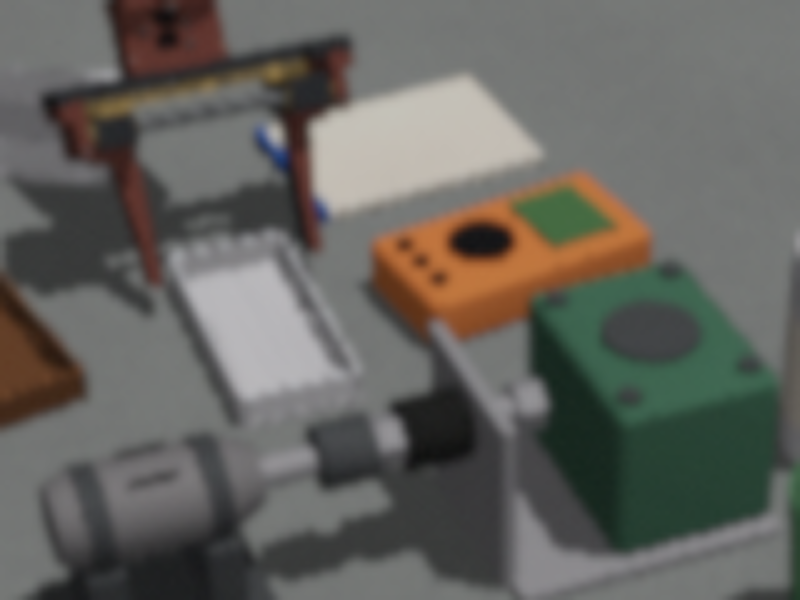

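Both views show the fingers straddling the tray's left end, at about (205,208) and (230,402) in the top crop, clear of the meter. I'll grip and slide.

```bash
python3 - <<'E'
from m import *
from station import r
from snap import snap
r.grab(12); s=r.sense();print(s["clock"],s["opening"],s["tcp_pos"],s["contact_force"])
c=np.r_[place(F,(-.048,0,0))[0,:2],F[2]]
P,O=pose(place(c,(0,.065,.032))[0],F[2],30)
r.servo_line(P,O,.06)
s=r.sense();print(s["clock"],s["opening"],s["tcp_pos"],P,s["contact_force"])
snap("b",{"side":(190,150,350,270,5),"top":(220,130,370,250,5)})
E
```

```text
3.175 0.06993374151516187 [0.46566879 0.22749659 0.17361228] [0.4481346  0.90936252 2.51858352]
6.6833 0.06984510309897425 [0.48777451 0.02688045 0.1735492 ] [0.48770865 0.02701251 0.17316214] [-0.73496087  3.69469222  5.37915108]
```

View pics/top_b.png

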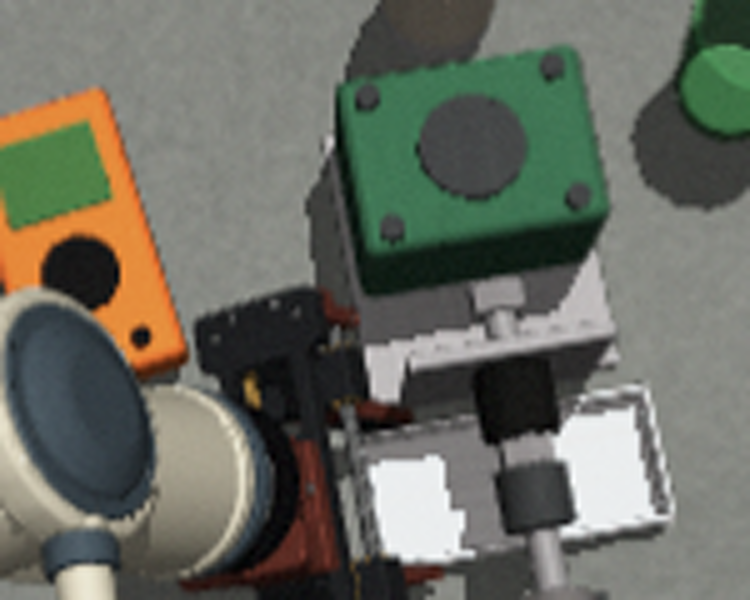

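View pics/side_b.png

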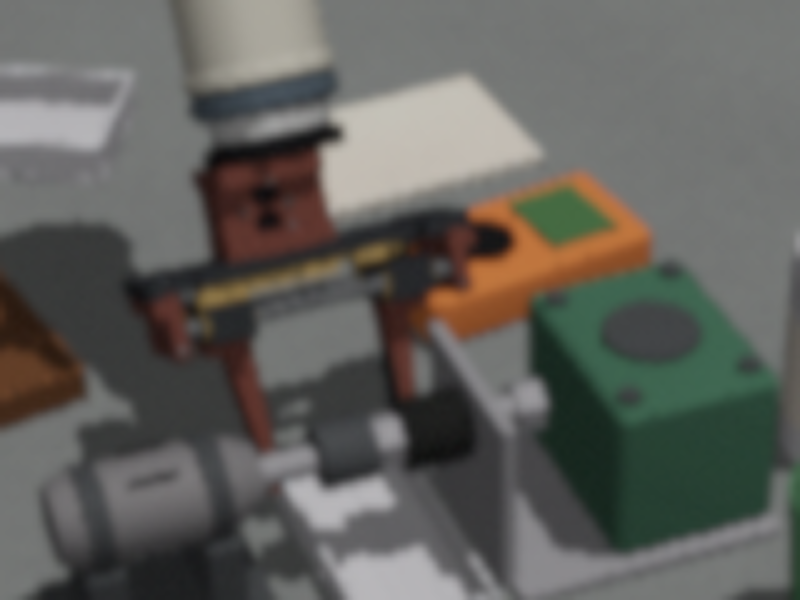

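```bash
python3 - <<'E'
from m import *
T=pickle.load(open("s_b.pkl","rb"))["top"]
uv=np.array([(643,386),(675,522)])/5+(220,130)-.4
w=unproj(T,uv,.022); c,s=np.cos(F[2]),np.sin(F[2])
d=w[:,:2]-F[:2]; print(np.c_[c*d[:,0]+s*d[:,1],-s*d[:,0]+c*d[:,1]]*1e3, "want",[(-13,-75),(-83,-75)])
E
```

```text
[[-14.22679662 -71.3143528 ]
 [-84.86370975 -72.96527969]] want [(-13, -75), (-83, -75)]
```

```bash
python3 - <<'E'
from m import *
from station import r
from snap import snap
c=np.r_[place(F,(-.0455,-.003,0))[0,:2],F[2]]
P,O=pose(place(c,(0,.065,.032))[0],F[2],30)
r.servo_line(P,O,.03)
r.let_go(); s=r.sense();print(s["clock"],s["opening"],s["contact_force"])
R=Ro.from_euler("xyz",O,degrees=True).as_matrix()
r.servo_line(P-.15*R[:,2],None,.15)
P,O=pose(place(F,(.033,0,.2))[0],F[2],0,-1,"y"); r.reach(P,O)
s=r.sense();print(s["clock"],s["tcp_pos"],P,s["contact_force"])
snap("c",{"side":(190,150,350,270,5),"top":(220,130,370,250,5)})
E
```

```text
7.525 0.0837511920557921 [-25.18987803   5.77551082  16.03281403]
9.675 [ 0.58964763 -0.10534241  0.3620487 ] [ 0.5898245  -0.10563591  0.363     ] [ 0.23731093 -0.8500941   0.18048417]
```

View pics/top_c.png

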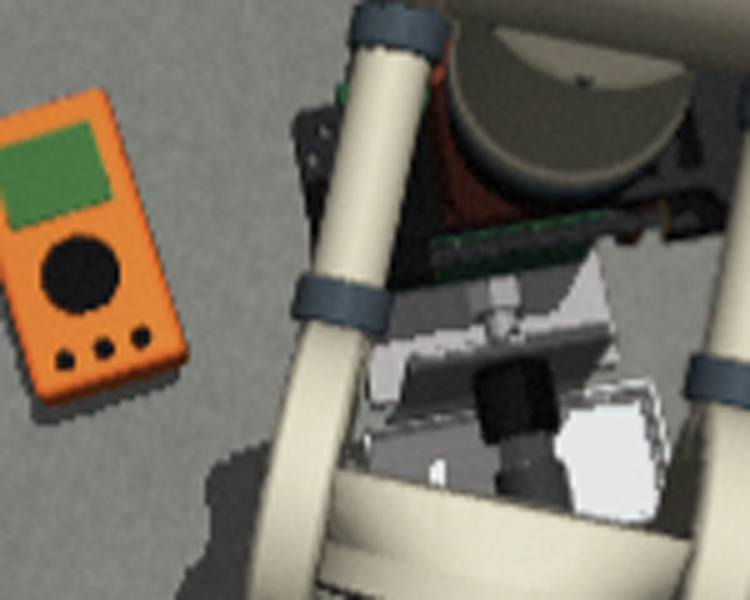

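View pics/side_c.png

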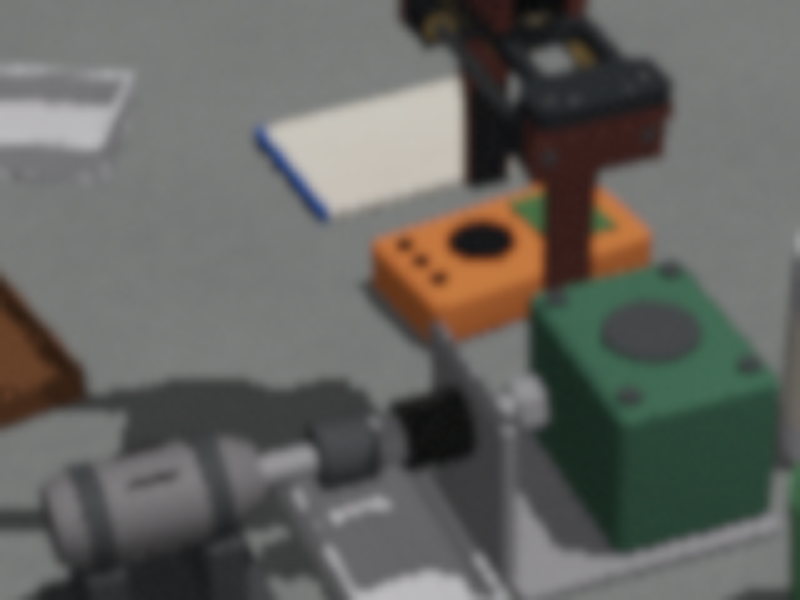

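The fingers touched something on opening: 25 N sideways, opening stopped at 84 mm, and it cleared on retreat. I'll recheck the tray before going on.

```bash
python3 - <<'E'
import pickle,cv2
d=pickle.load(open("s_c.pkl","rb"));im=d["top"]["frame"][:,:,::-1]
cv2.imwrite("pics/top_c2.png",cv2.resize(im[190:245,280:360],None,fx=10,fy=10,interpolation=cv2.INTER_CUBIC))
d=pickle.load(open("s_c.pkl","rb"));im=d["side"]["frame"][:,:,::-1]
cv2.imwrite("pics/side_c2.png",cv2.resize(im[230:310,230:330],None,fx=7,fy=7,interpolation=cv2.INTER_CUBIC))
E
```

```text
(no output)
```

View pics/top_c2.png

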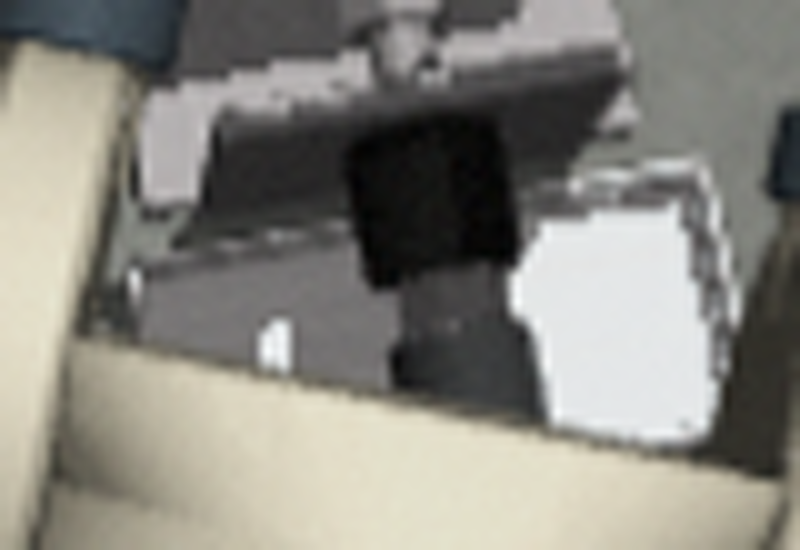

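View pics/side_c2.png

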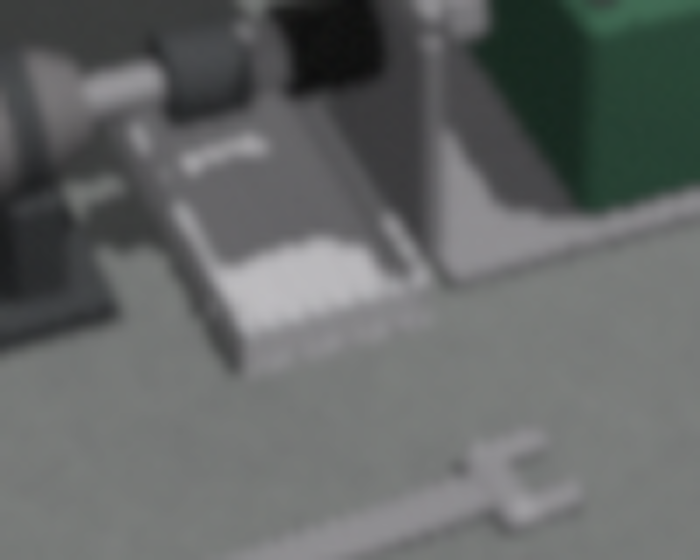

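```bash
python3 - <<'E'
from m import *
d=pickle.load(open("s_c.pkl","rb")); c,s=np.cos(F[2]),np.sin(F[2])
def loc(w): 
    q=w[:,:2]-F[:2]; return (np.c_[c*q[:,0]+s*q[:,1],-s*q[:,0]+c*q[:,1]]*1e3).round(1)
print(loc(unproj(d["top"],np.array([(705,162),(135,268)])/10+(280,190)-.45,.022)))
print(loc(unproj(d["side"],np.array([(436,275),(240,330)])/7+(230,230)-.43,.022)))
E
```

```text
[[-12.4 -76.5]
 [-13.6  70.4]]
[[ -6.6 -76.9]
 [-80.2 -76.6]]
```

Tray centre is about (-46, -2) in the fixture frame and square, so the contact did not shift it. Now I'll descend into the gap.

```bash
python3 - <<'E'
from m import *
from station import r
from snap import snap
P,O=pose(place(F,(.033,0,.075))[0],F[2],0,-1,"y"); r.servo_line(P,O,.08)
s=r.sense();print(s["clock"],s["tcp_pos"],P,s["contact_force"],s["torque"],s["opening"])
snap("d",{"side":(250,160,350,260,6),"top":(270,150,370,230,6)})
E
```

```text
11.4833 [ 0.58997485 -0.1056682   0.23869383] [ 0.5898245  -0.10563591  0.238     ] [0.28616864 0.30316134 0.23203238] [0.03002704 0.13262648 0.0322409 ] 0.08826657961468716
```

View pics/side_d.png

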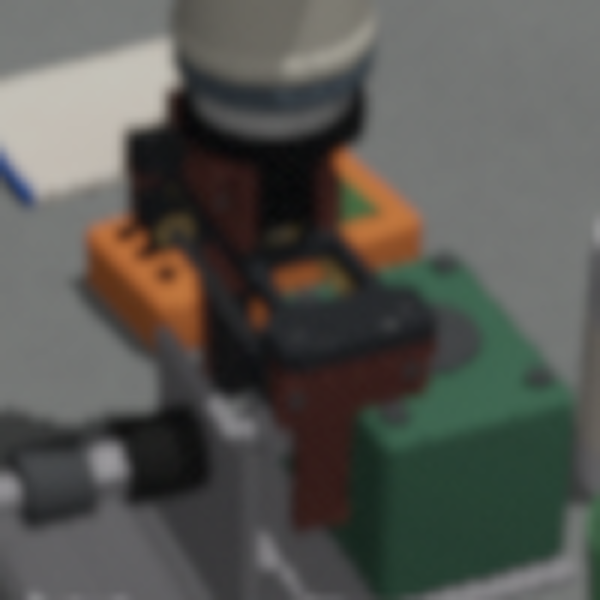

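View pics/top_d.png

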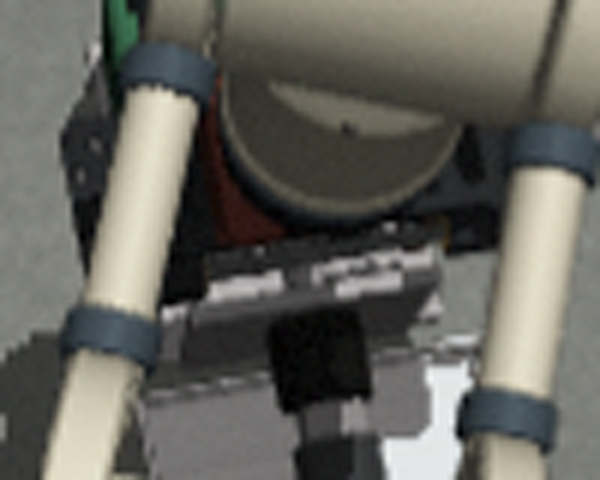

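The fingers are in the gap with no contact. I'll grip lightly and follow the opening to time the squeeze.

```bash
python3 - <<'E'
from m import *
from station import r
r.grab(3)
for i in range(14):
    s=r.sense();print(round(s["clock"],2),round(s["opening"]*1e3,2),s["contact_force"].round(1),s["torque"].round(2)); r.wait(.2)
E
```

```text
12.56 26.75 [ 0.8 -2.9 -1.8] [-0.38  0.02  0.01]
12.76 26.81 [ 2.2 -4.4 -3.7] [-0.47 -0.11 -0.06]
12.96 26.87 [ 1.3 -4.  -3.6] [-0.67 -0.14  0.06]
13.16 27.34 [ 1.9 -4.1 -2.9] [-0.74 -0.13  0.01]
13.36 27.17 [ 2.9 -5.5 -4.5] [-0.7  -0.07 -0.04]
13.56 27.33 [ 1.1 -5.5 -4. ] [-0.74 -0.07  0.05]
13.76 27.33 [ 1.5 -4.8 -3.8] [-0.75  0.01 -0.03]
13.96 27.18 [ 1.7 -5.3 -4.1] [-0.74 -0.04 -0.02]
14.16 27.38 [ 1.2 -4.8 -3.7] [-0.75 -0.04 -0.05]
14.36 27.32 [ 0.6 -4.1 -4.2] [-0.77 -0.02  0.03]
14.56 27.05 [ 1.5 -4.8 -3.4] [-0.77 -0.03 -0.01]
14.76 27.28 [ 1.2 -5.4 -2.3] [-0.78  0.03  0.03]
14.96 27.49 [ 0.4 -6.1 -4.1] [-0.74  0.08  0.01]
15.16 27.13 [ 0.5 -4.4 -4.3] [-0.78  0.04 -0.02]
```

The light grip stalled the bolt near a corner: 27.2 mm, roughly 40° short of the next flat. I'll release, let it turn past the corner and touch lightly again, so the runner carries it into the flats. Then squeeze.

```bash
python3 - <<'E'
from m import *
from station import r
t0=r.sense()["clock"]; r.let_go(); t1=r.sense()["clock"]; r.wait(max(.01,t0+1.5-t1)); r.grab(3); print(t0,t1)
for i in range(8):
    s=r.sense();print(round(s["clock"],2),round(s["opening"]*1e3,2),s["contact_force"].round(1),s["torque"].round(2)); r.wait(.15)
E
```

```text
15.3583 16.3917
17.86 24.58 [ 0.2 -3.1 -2.2] [-0.35 -0.02  0.02]
18.01 24.9 [ 1.3 -2.5 -2.1] [-0.49 -0.09  0.  ]
18.16 25.1 [ 1.7 -4.1 -4.1] [-0.64 -0.21  0.04]
18.31 25.13 [ 1.8 -5.1 -3.7] [-0.72 -0.22  0.04]
18.46 25.06 [ 1.8 -5.6 -4.1] [-0.74 -0.19  0.03]
18.61 25.44 [ 2.3 -4.3 -4.1] [-0.7  -0.17 -0.01]
18.76 25.43 [ 1.2 -5.4 -3.7] [-0.73 -0.13  0.02]
18.91 25.3 [ 1.2 -5.3 -3.6] [-0.69 -0.14  0.04]
```

```bash
python3 - <<'E'
from m import *
from station import r
t0=r.sense()["clock"]; r.let_go(); t1=r.sense()["clock"]; r.wait(max(.01,t0+2.35-t1)); r.grab(3); print(t0,t1)
for i in range(8):
    s=r.sense();print(round(s["clock"],2),round(s["opening"]*1e3,2),s["contact_force"].round(1),s["torque"].round(2)); r.wait(.15)
E
```

```text
19.0583 20.1167
22.39 25.59 [ 0.8 -2.8 -2. ] [-0.39 -0.02  0.08]
22.54 25.59 [ 1.2 -3.3 -3. ] [-0.5  -0.07  0.04]
22.69 25.26 [ 1.5 -4.5 -3.3] [-0.69 -0.02  0.07]
22.84 25.06 [ 1.2 -5.5 -3.4] [-0.87 -0.05  0.02]
22.99 24.91 [ 0.5 -5.9 -3.9] [-0.79 -0.03  0.  ]
23.14 24.16 [ 1.  -4.9 -4.4] [-0.85 -0.    0.07]
23.29 24.38 [ 0.8 -5.7 -4.5] [-0.85  0.05  0.01]
23.44 23.97 [ 0.6 -5.4 -4.4] [-0.81  0.07  0.01]
```

The opening falls to 24.0, so the flats are square. Squeezing firmly now.

```bash
python3 - <<'E'
from m import *
from station import r
r.grab(58)
for i in range(6):
    s=r.sense();print(round(s["clock"],2),round(s["opening"]*1e3,2),s["contact_force"].round(1),s["torque"].round(2),s["tcp_pos"].round(4)); r.wait(.2)
print(s["joint_vel"].round(2))
E
```

```text
23.81 23.57 [ 1.2 -5.6 -4.4] [-0.78  0.02 -0.05] [ 0.5897 -0.1061  0.2375]
24.01 23.64 [ 0.8 -5.1 -4.2] [-0.8   0.   -0.03] [ 0.5896 -0.106   0.2375]
24.21 23.76 [ 0.6 -6.2 -4.1] [-0.79  0.   -0.01] [ 0.5896 -0.1061  0.2375]
24.41 23.28 [ 1.1 -5.3 -4.5] [-0.76 -0.05 -0.  ] [ 0.5897 -0.1061  0.2375]
24.61 23.73 [ 1.1 -5.8 -4.6] [-0.8   0.03 -0.  ] [ 0.5897 -0.1061  0.2375]
24.81 23.65 [ 1.3 -5.6 -4. ] [-0.8   0.01  0.  ] [ 0.5897 -0.1061  0.2375]
[-0.05  0.01  0.03  0.01  0.02 -0.08]
```

```bash
python3 - <<'E'
from station import r
from snap import snap
import cv2,pickle,numpy as np
snap("e"); r.wait(2.0); snap("f")
s=r.sense();print(s["clock"],s["opening"],s["contact_force"],s["torque"])
A=pickle.load(open("s_e.pkl","rb"));B=pickle.load(open("s_f.pkl","rb"));Z=pickle.load(open("s_d.pkl","rb"))
for n in A: 
    print(n,np.abs(A[n]["frame"].astype(int)-B[n]["frame"])[...].max(2).__gt__(40).sum(), np.abs(A[n]["frame"].astype(int)-Z[n]["frame"]).max(2).__gt__(40).sum())
im=B["side"]["frame"][:,:,::-1];cv2.imwrite("pics/side_f2.png",cv2.resize(im[200:300,220:340],None,fx=6,fy=6,interpolation=cv2.INTER_CUBIC))
E
```

```text
27.2083 0.023162237756629823 [ 0.39997558 -5.97585528 -5.03881669] [-0.79970405 -0.02429492 -0.03306793]
side 0 229
top 0 361
```

View pics/side_f2.png

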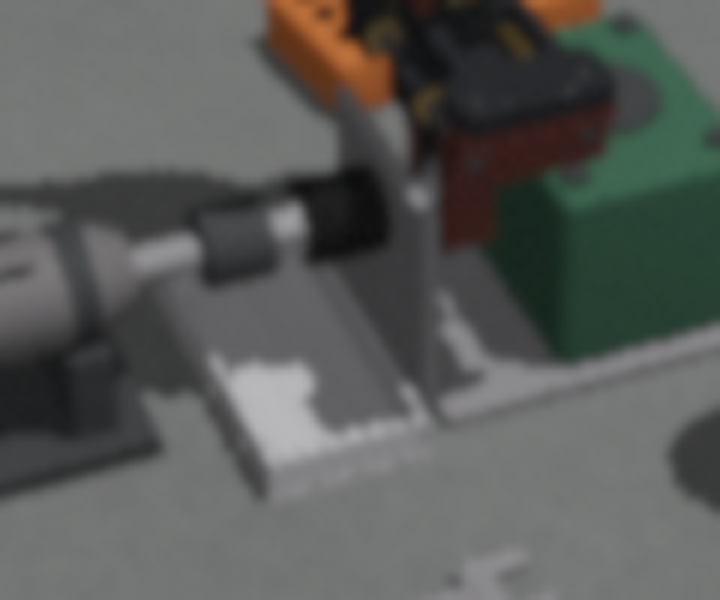

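View pics/top_f.png

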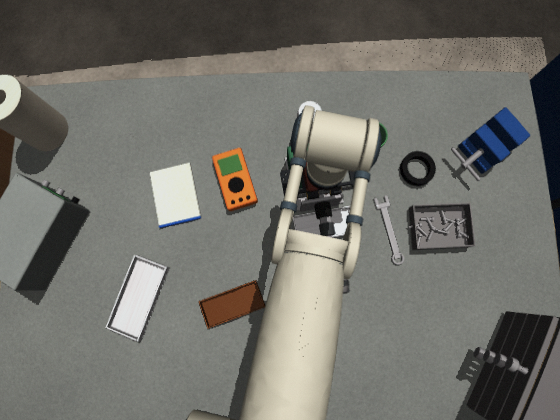

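View pics/side_f.png

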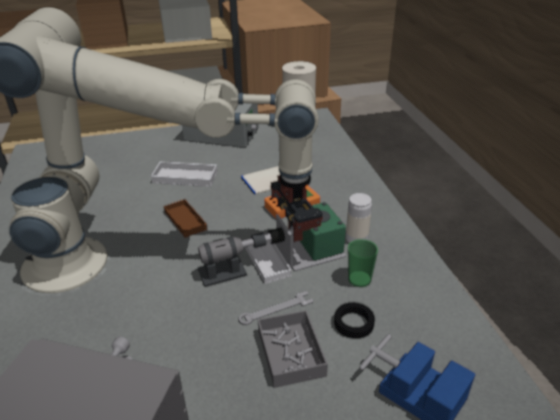

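The two pictures 2 s apart are identical, so the bolt is held still. The tray lies under the nut, its near side-view corner at about (430,415) in the crop. The meter, spanner, box, tape, glass and can are all where they were. Handing in.

```bash
python3 -c "
from station import r
r.hand_in(); print(r.sense()['clock'])"
```

```text
the job is handed in; nothing more can be done
the job is handed in; nothing more can be done
```

The tray is under the nut, the bolt head is held squarely between the fingers, and I handed the job in at about 27 s of the 56 s.

- **Tray:** I clamped the smaller white tray across its width near the far end and slid it about 0.2 m along the bench without lifting. Its centre ended about (-46, -2) mm in the fixture frame, against the nut at (-44, 0), to within a few mm.
- **Bolt head:** The first two light (3 N) touches stalled the bolt off-square, so I released and re-timed each time. On the third, the runner carried the head into the flats, with the opening falling from 25.6 to 24.0 mm. I then squeezed with 58 N.
- **Last checks:** The opening stayed at about 23.2–23.8 mm, and two pictures 2 s apart showed no change, so the bolt had stopped. The force reading was steady at about 6 N sideways and 5 N downward. The bystanders look unmoved in both views.
- **One contact on the way:** When I let go of the tray, a finger touched something, probably the bracket or its foot plate. The force was about 25 N sideways and the opening stopped at 84 mm. It cleared on retreat, and the tray had not shifted.

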